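Index the stop of a slate gauge board and push the slate up to it

TASK

Set up the slate gauge with your fingertips alone: push the sliding stop along its rail until its spring plunger drops into the notch of the little steel plate, without running past it. Then push the slate across the board until its long edge lies flush and square against the stop's arm, with the stop still in its notch. Do not grip or lift anything, do not handle the plunger's knob, and leave the other things where they are.

Things in the scene. Friction and masses are not known exactly. Their poses are not given: they have to be found in the camera images.
- board: wooden gauge board fixed to the table, top face 18 mm above it. Origin at table height; y runs along the rail, x across it away from the robot. Spans x -150 to +190, y -260 to +260 mm. Aluminium rail (24 wide, top 10 above the board) along y at x +85; dark steel track (14 wide, top 4 above the board) at x +120; tin and pencil lie beyond the track
- stop (a joint): position of the sliding stop along the rail, m, 0 to 0.33, growing to the board's +y; starts near 0. A 0.4 kg aluminium block on the rail, 46 (x) x 44 (y) mm, from 11 to 45 mm above the board, with a flat arm (12 thick, 2 to 22 mm above the board) reaching 162 mm from the block to -x, flush with the block's +y face. A bracket on its +x side carries a spring plunger
- stop_push (a point): centre of the block's flat -y side face, 30 mm above the board: the place to push towards +y. Axes as the board's. Only the rail (top 10 mm above the board) lies below, so fingertips about 25 mm above the board meet the face. Force: 2 N on the track, up to 9 N up the index plate's ramp, 3 to 5 N on its flat, less as the plunger drops, about 12 N to climb out again
- stop_face (a point): point on the arm's +y face, 5 mm above the board, 55 mm from the arm's free end; the slate is to lie against this face. Axes as the board's
- stop_index (a point): point on the stop, on the plunger's axis at track height; it moves with the stop along the rail, not up and down with the plunger
- plunger (a joint): height of the spring plunger's foot above the track, m: 0 on the track or in the notch, 0.005 on top of the index plate. Round foot (8 mm across in y, 16 wide in x) pressed down with 6 to 8 N; black knob on top, 18 mm across, its top 62 mm above the board
- index: steel index plate clamped on the track, 16 wide, 59 long (y), 5 mm thick. Origin: middle of its notch, at track height; axes as the board's. Ramp up y -30 to -21 mm, flat to -6, notch to +5 (floor at track level; upright shoulder on the -y side stops return, 55 degree slope on the +y side), flat to +22, ramp down. With the plunger in the notch stop_index is at y -2 to +3 mm here
- slate: loose dark slate tile, 160 (x) x 110 (y) x 10 mm, 0.35 to 0.65 kg, lying flat on the board on the +y side of the stop, turned a few degrees at most. Origin at the centre of its underside. About 2 to 5 N slides it
- slate_near (a point): middle of the slate's -y edge face (the long edge that faces the stop), at half thickness, 5 mm above the board
- slate_far (a point): middle of the slate's opposite, +y edge face, at half thickness; the place to push towards the stop. Nothing stands within 60 mm of it on the board
- tin: small closed tin, 44 mm across and 45 tall, standing on the far strip of the gauge board; bystander (origin: centre of its underside)
- pencil: flat carpenter's pencil, 125 x 12 x 7 mm, lying on the far strip of the gauge board; bystander (origin: centre of its underside)
- trowel: plasterer's float: 240 x 120 mm steel plate with a round wooden handle on top, about 75 tall, right of the board; bystander (origin: centre of its underside)
- bucket: closed green bucket, 150 mm across, 160 tall, left of the board; bystander (origin: centre of its underside)
- hammer: hammer lying left of the board; bystander
- brush: brush lying near the robot on the left; bystander
- tray: open wooden tray, 160 x 160 x 40 mm, right of the board; bystander (origin: centre of its underside)
- mug: white mug, 76 mm across, 90 tall, near the robot on the right; bystander (origin: centre of its underside)

How it is judged:
By the outcome, as a careful person would: the job done as asked, in the order asked, and still so for the second after the job is handed in, with the robot touching nothing.
It also fails if it takes over 54 s, if anything falls off the work surface, if the arm or the gripper's body presses on something with over 40 N, if the wrist force passes 120 N, or if a joint passes its speed limit or range.

ROBOT

A 6-joint arm with a two-finger parallel gripper is mounted at the origin on the work surface. World frame = base frame: x ahead of the robot, y to its left, z up, the work surface at z = 0. Lengths are in mm, angles in rad, forces in N, time in s.
With the tool pointing down it reaches from about 325 to 850 mm from the base axis. Payload 4.4 kg.
Tool frame: the origin (TCP) lies on the centre line of the jaws, within the pads' length; the fingertips stand 8 mm ahead of it and the grasp point (between the pads) lies 11 mm behind it; z points along the fingers, y is the line along which they close (so a half turn about z gives the same grasp; the last joint's range is limited). The gripper opens to 94 mm and grips with 3 to 60 N. Pads are 16 mm wide; open, the fingers measure 119 mm over their backs; the gripper's body (75 mm by 177 mm) begins 78 mm behind the grasp point.
Start: joints at [-1.325, 0.207, 1.542, -0, 1.393, -0.15], TCP at [221.677, -530.553, 213.447] pointing down, gripper open.
Joint ranges: [-2.73, 2.73], [-0.86, 2.22], [0.23, 2.46], [-1.11, 4.25], [0.08, 2.63], [-2.82, 2.82]. Speed limits (rad/s): [2.79, 2.79, 3.14, 3.14, 3.14, 3.14].

INTERFACE

Orientations are given as a unit quaternion [w, x, y, z].
In Python, from bench import bot, imaging gives the robot as it stands.
- The arm moves only by the shell command python3 -m pendant 'ROWS' [FORCE]. ROWS is JSON, a list of rows, each an object with "slide": the shift along the tool's x, y, z in mm, a list of three; "rot": the turn, a rotation vector about the tool's x, y, z in rad, a list of three; "gripper": the finger opening in mm, from 0 to 94. A call has 1 to 5 rows; each row shifts and turns the commanded pose from where the row before left it, along the tool's axes as they then stand; what a row does not reach is not made up. A row lasts 1/12 s, in which the tool goes at most 41.7 mm and 7.16 degrees, less where a joint would pass 70% of its speed; a pose out of reach is approached as far as the arm can. A call is refused whole if a number of a shift passes 41.7 or a number of a turn 0.125, either way. A call with a gripper value outside its range is refused whole. The fingers move at their own pace and stop on an object; FORCE is the grip in N (left out, the last holds). Time passes only in rows, so rows that do not move let the fingers close. It gives the time, the measured TCP pose, the force, the opening and the grip force at its end, in the units of the state.
- bot.state(): the state, without advancing time (a new reading comes with each control period).
- imaging.read_camera(name): name is "scene" or "top"; returns a dict with "pixels" (384x512x3 uint8, red, green, blue), "mtx" (3x3 intrinsics, pixels), "k1" (the pictures are not rectified: a ray, as slopes to the right and down, at radius r is drawn at 1 + k1 r^2 times it, then the intrinsics apply), "R" (3x3) and "t" (3): a world point X has camera coordinates R X + t. Camera axes: x right, y down, z forward; pixel columns grow to the right and rows downward; lengths in mm; the calibration is good to about 2 mm. A picture is of the moment at which its call begins. There is no depth.
- bot.job_done(): hands the job in; it is judged then, once.
Trained networks look in the newest picture that a camera, given by its name, has taken for a name from the list of things; names that differ only in an ending like _2 or _b are one class to them, and where a whole thing is asked for, a point or a joint stands for the part that bears it (a point fixed in the world has none). Each returns a list of dicts, best first, with "conf" (0 to 1); they miss things now and then, are a little off and sometimes report something else, mostly with a low value. They report only what shows in the picture. A call takes as long as a camera call.
- imaging.outline_of(thing, camera): "pixels" (384x512 bool, what is visible of it) and "pixel" ([column, row] in pixels, amid what is visible of it).
- imaging.tip_of(thing, camera): "pixel" ([column, row] in pixels: a listed point, or the origin of a listed thing).
The state is a dict: "time": time; "joint_pos": joint angles; "dq": joint speeds; "effort": joint torques, N m; "eef_pos": TCP position; "eef_rot": TCP orientation; "ft_force": force on the tool from outside, world axes, zero at the start; "moment": the same for the moment, N m; "opening": finger opening in mm; "grasp_force": force on a finger pad.
Only numpy, scipy, OpenCV 4.12 (cv2) and the standard library are available. Lean on these libraries where they do the work, as an engineer would, in place of code of your own. Each camera call takes 0.05 s, during which the arm holds its last target. There are 200 camera calls.

## Working session

There is one attempt and no reset: what is moved stays moved. The work goes in short steps, Python scripts to look and compute and a shell command to move; the robot and the scene stay as the last step left them, time stands still between calls to the robot, and variables do not carry over. Pictures are saved under pics/ and viewed, at most 13 in all, crops included, and the job is handed in when it is done.

```bash
mkdir -p pics; cat > h.py <<'E'
from bench import bot, imaging
import numpy as np, cv2
from scipy.spatial.transform import Rotation as Rn
def cam(n): return imaging.read_camera(n)
def ray(c,px):
    m=np.array(c["mtx"],float);k=c["k1"]
    d=np.array([(px[0]-m[0,2])/m[0,0],(px[1]-m[1,2])/m[1,1]])
    u=d.copy()
    for _ in range(20): u=d/(1+k*(u@u))
    R=np.array(c["R"]);t=np.array(c["t"])
    return -R.T@t, R.T@np.array([u[0],u[1],1])
def at(c,px,z):
    o,v=ray(c,px); return o+v*(z-o[2])/v[2]
def proj(c,X):
    p=np.array(c["R"])@np.array(X,float)+np.array(c["t"]);u=p[:2]/p[2];u=u*(1+c["k1"]*(u@u))
    m=np.array(c["mtx"]);return [m[0,0]*u[0]+m[0,2],m[1,1]*u[1]+m[1,2]]
def save(c,n): cv2.imwrite("pics/"+n,np.array(c["pixels"])[:,:,::-1])
E
python3 - <<'E'
from h import *
Z=dict(board=0,stop_push=48,stop_face=23,stop_index=22,index=22,slate=18,slate_near=23,slate_far=23,tin=18,pencil=18,trowel=0,bucket=0)
for n in("top","scene"):
    c=cam(n);save(c,n+"0.png");print(n,(-np.array(c["R"]).T@np.array(c["t"])).round())
    for k,z in Z.items():
        r=imaging.tip_of(k,n)[:2]
        for q in r: print(k,np.round(q["conf"],2),np.round(q["pixel"],1),at(c,q["pixel"],z).round(1))
s=bot.state();print(s)
E
```

```text
top [1.740e+02 1.000e+00 1.732e+03]
board 0.97 [246.7 174.3] [552.4  22.1   0. ]
stop_push 0.54 [293.4 159.1] [ 603.2 -156.2   48. ]
stop_face 0.82 [279.8 189.9] [ 487.6 -105.7   23. ]
stop_face 0.37 [246.9 176.1] [540.3  21.   23. ]
index 0.61 [253.8 148.6] [650.3  -4.6  22. ]
index 0.47 [245.3 177.3] [535.7  27.1  22. ]
slate 0.86 [205.2 187.3] [495.6 180.6  18. ]
slate_near 0.97 [213.5 189.6] [486.1 148.1  23. ]
slate_far 0.66 [184.2 185.7] [500.1 260.6  23. ]
tin 0.5 [200.2 129.8] [725.3 206.7  18. ]
tin 0.35 [377.  220.7] [ 373.7 -474.    18. ]
pencil 0.64 [272.6 142.6] [676.4 -78.   18. ]
trowel 0.88 [375.8 224. ] [ 363.1 -473.9    0. ]
bucket 0.59 [343.9 243.7] [ 286.7 -350.1    0. ]
scene [ 958. -728.  895.]
board 0.73 [268.4 202.2] [535.4  18.5   0. ]
board 0.38 [349.5 137.5] [610.6 446.2   0. ]
stop_push 0.8 [261.  237.1] [ 607.6 -139.7   48. ]
stop_push 0.4 [103.5 296.9] [ 397.7 -485.8   48. ]
stop_face 0.68 [230.1 212.8] [477.  -95.6  23. ]
stop_index 0.55 [274.8 248.7] [ 647.7 -134.7   22. ]
index 0.56 [301.  223.1] [663.4 -18.8  22. ]
slate 0.81 [286.9 161.2] [498.3 193
[... 475 characters left out ...]
5    0. ]
{'time': 1.3, 'joint_pos': array([-1.32549917e+00,  2.06604073e-01,  1.54151857e+00,  4.04370659e-06,
        1.39348334e+00, -1.50501969e-01]), 'dq': array([-0.00061752, -0.00101595,  0.00148968,  0.00062306, -0.00048228,
        0.00073578]), 'effort': array([-4.80353283e-04, -3.70878875e+01, -2.81758583e+01,  6.98714680e-02,
        2.74267397e-02, -3.25533286e-06]), 'eef_pos': array([ 221.67798164, -530.54820867,  213.43553013]), 'eef_rot': array([-6.75419121e-06,  9.80481778e-01,  1.96609978e-01,  1.67201587e-06]), 'ft_force': array([0.81489781, 0.00606454, 0.37549865]), 'moment': array([ 0.00274371, -0.00624903, -0.03843381]), 'grasp_force': 0.0, 'opening': 94.32542973699093}
```

View pics/top0.png

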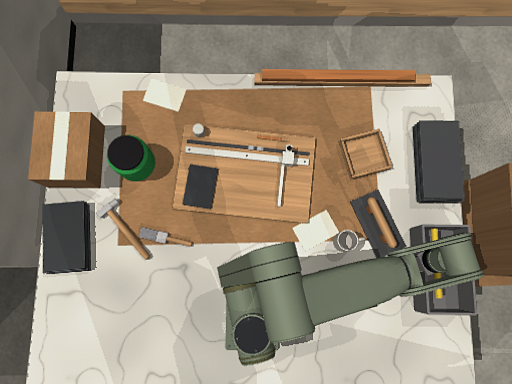

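View pics/scene0.png

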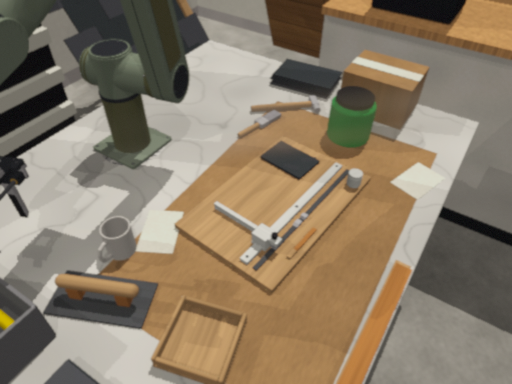

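```bash
python3 - <<'E'
from h import *
from scipy.optimize import least_squares
C={n:cam(n) for n in("top","scene")}
# board fit: project outline of board-top rectangle to both cams, match hull
M={}
for n,c in C.items():
    for k in("board","slate","index","stop_push","pencil"):
        r=imaging.outline_of(k,n)
        if r: M[k,n]=np.array(r[0]["pixels"]); print(k,n,round(r[0]["conf"],2),M[k,n].sum(),np.round(r[0]["pixel"]))
def rectfit(k,n,z,w,h):
    c=C[n];cnt=max(cv2.findContours(M[k,n].astype(np.uint8),0,1)[0],key=cv2.contourArea)
    P=np.array([at(c,p[0],z)[:2] for p in cnt],np.float32)
    H=cv2.convexHull(P);r=cv2.minAreaRect(H);return r
for k,z in(("board",18),("slate",28),("index",27)):
    for n in C:
        if (k,n) in M: print(k,n,rectfit(k,n,z,0,0))
c=C["top"];im=np.array(c["pixels"])[110:230,165:335,::-1];cv2.imwrite("pics/topc.png",cv2.resize(im,None,fx=4.7,fy=4.7,interpolation=3))
c=C["scene"];im=np.array(c["pixels"])[155:285,195:375,::-1];cv2.imwrite("pics/scc.png",cv2.resize(im,None,fx=4.4,fy=4.4,interpolation=3))
E
```

```text
board top 0.61 10164 [254. 170.]
slate top 0.7 1196 [201. 184.]
stop_push top 0.77 319 [286. 162.]
pencil top 0.43 128 [272. 140.]
board scene 0.96 13935 [266. 214.]
slate scene 0.74 1182 [290. 157.]
index scene 0.41 93 [302. 222.]
stop_push scene 0.65 895 [258. 229.]
pencil scene 0.68 1211 [289. 158.]
board top ((555.6823120117188, 27.6884765625), (521.6505126953125, 345.1092834472656), 84.51372528076172)
board scene ((560.4029541015625, 27.687698364257812), (532.1920166015625, 350.13348388671875), 83.97118377685547)
slate top ((499.5380859375, 199.40982055664062), (113.19793701171875, 163.89212036132812), 82.2309799194336)
slate scene ((502.17498779296875, 197.18557739257812), (119.87754821777344, 164.19869995117188), 82.92337036132812)
index scene ((655.4799194335938, -12.868814468383789), (56.074798583984375, 17.24142837524414), 83.42386627197266)
```

View pics/topc.png

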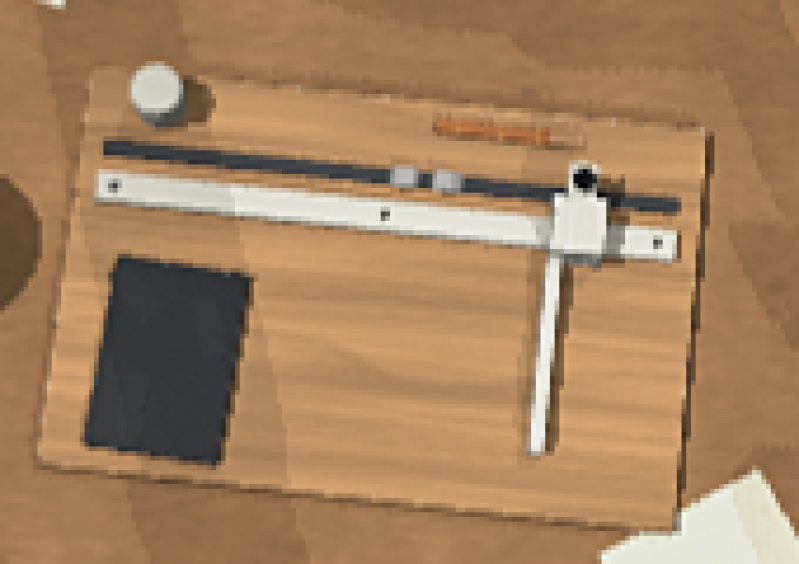

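View pics/scc.png

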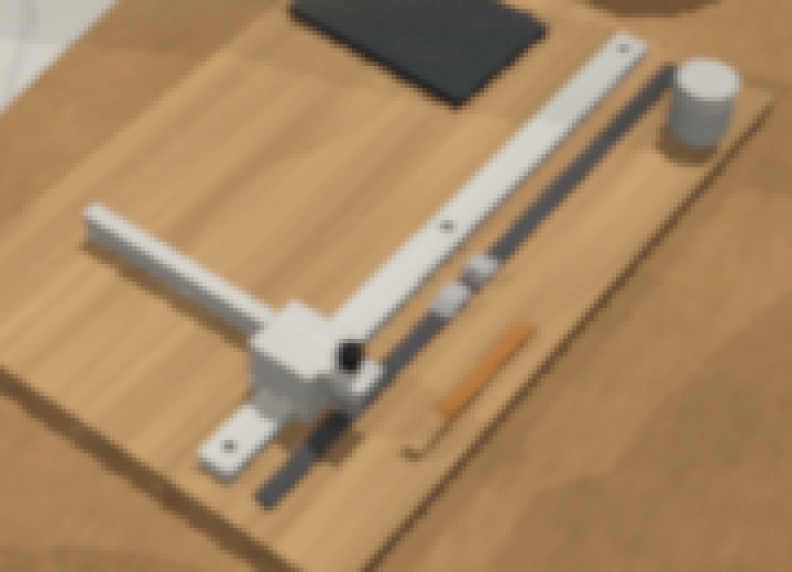

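```bash
cat >> h.py <<'E'
TH=np.deg2rad(-5.8);O=np.array([538.,29.7])
BX=np.array([np.cos(TH),np.sin(TH)]);BY=np.array([-np.sin(TH),np.cos(TH)])
def tob(p): d=np.array(p)[:2]-O; return np.array([d@BX,d@BY])
def tow(b): return O+b[0]*BX+b[1]*BY
def tool():
    s=bot.state();R=Rn.from_quat(np.roll(s["eef_rot"],-1)).as_matrix();return s["eef_pos"],R
def goto(bx,by,z):
    "remaining move in tool axes & rot about tool z; tool x -> board +y"
    p,R=tool();w=np.array([*tow((bx,by)),z]);T=np.c_[[*BY,0],[*BX,0],[0,0,-1]]
    print("tcp b",tob(p).round(1),p[2].round(1),"tool-move now",(R.T@(w-p)).round(1),"after turn",(T.T@(w-p)).round(1),"rot",Rn.from_matrix(R.T@T).as_rotvec().round(3))
E
python3 - <<'E'
from h import *
c=cam("top");s=cam("scene")
T=lambda x,y:(165+x/4.7-.5+.1,110+y/4.7-.5+.1);S=lambda x,y:(195+x/4.4-.4,155+y/4.4-.4)
for n,q,cc,z in[("knob",T(585,178),c,80),("notch",T(426,179),c,25),("block-y+x top",T(605,200),c,63),("block -y -x top",T(603,253),c,63),("block+y top",T(553,220),c,63),
 ("armend +y",T(529,452),c,40),("arm root +y",T(546,260),c,40),("rail R",T(677,245),c,28),("rail L",T(97,185),c,28),
 ("sl tl",T(117,257),c,28),("sl tr",T(252,275),c,28),("sl br",T(219,464),c,28),("sl bl",T(84,444),c,28),
 ("knobS",S(350,345),s,80),("notchS",S(466,283),s,25),("blk top near corner",S(316,352),s,63),("blk top left",S(253,337),s,63),("blk top far",S(293,302),s,63),("armendS",S(92,205),s,40),
 ("railR S",S(220,477),s,28),("railtop S",S(630,35),s,28),("sl near corner",S(456,97),s,28),("sl right",S(543,28),s,28)]:
    p=at(cc,q,z);print(n,p.round(1)[:2],tob(p).round(1))
goto(85,-190,120)
E
```

```text
knob [ 639.9 -137.1] [ 118.3 -155.7]
notch [653.2 -10.1] [118.6 -28. ]
block-y+x top [ 626.5 -154.7] [ 106.7 -174.5]
block -y -x top [ 582.5 -152.8] [  62.7 -177.1]
block+y top [ 609.4 -112.6] [  85.4 -134.4]
armend +y [423.6 -94.6] [-101.3 -135.2]
arm root +y [ 581.8 -108.4] [  57.5 -133. ]
rail R [ 598.4 -216.9] [  85.  -239.2]
rail L [644.1 261.1] [ 82.1 240.9]
sl tl [583.3 242.6] [ 23.6 216.4]
sl tr [569.4 131.7] [ 21.  104.6]
sl br [413.  154.6] [-137.   111.6]
sl bl [428.2 263.7] [-132.9  221.7]
knobS [ 641.7 -132.5] [ 119.5 -150.9]
notchS [656.   -8.4] [121.2 -26. ]
blk top near corner [ 621.1 -135.5] [  99.4 -156. ]
blk top left [ 584.  -146.1] [  63.5 -170.3]
blk top far [ 589.3 -110.2] [  65.2 -134. ]
armendS [425.7 -94.1] [ -99.2 -134.5]
railR S [ 609.  -219.2] [  95.8 -240.4]
railtop S [643.1 266.7] [ 80.6 246.4]
sl near corner [568.9 138.7] [ 19.7 111.5]
sl right [586.6 239. ] [ 27.2 213.1]
tcp b [-258.1 -589.3] 213.5 tool-move now [ 492.  -187.4   93.5] after turn [399.3 343.1  93.5] rot [-0.    -0.    -1.074]
```

```bash
sed -i 's/deg2rad(-5.8)/deg2rad(-5.5)/' h.py
python3 -m pendant '[{"slide":[0,0,0],"rot":[0,0,-0.12],"gripper":0},{"slide":[0,0,0],"rot":[0,0,-0.12],"gripper":0},{"slide":[0,0,0],"rot":[0,0,-0.12],"gripper":0},{"slide":[0,0,0],"rot":[0,0,-0.12],"gripper":0},{"slide":[0,0,0],"rot":[0,0,-0.12],"gripper":0}]' 10
python3 -m pendant '[{"slide":[0,0,0],"rot":[0,0,-0.12],"gripper":0},{"slide":[0,0,0],"rot":[0,0,-0.12],"gripper":0},{"slide":[0,0,0],"rot":[0,0,-0.12],"gripper":0},{"slide":[0,0,0],"rot":[0,0,-0.109],"gripper":0},{"slide":[0,0,0],"rot":[0,0,0],"gripper":0}]'
for i in 1 2 ; do python3 -m pendant '[{"slide":[26,23,0],"rot":[0,0,0],"gripper":0},{"slide":[26,23,0],"rot":[0,0,0],"gripper":0},{"slide":[26,23,0],"rot":[0,0,0],"gripper":0},{"slide":[26,23,0],"rot":[0,0,0],"gripper":0},{"slide":[26,23,0],"rot":[0,0,0],"gripper":0}]';done
python3 - <<'E'
from h import *
goto(85,-205,120)
E
```

```text
time: 2.42
eef_pos: [221.7, -530.6, 213.4]
eef_rot: [0.0, 0.877, 0.48, 0.0]
ft_force: [0.1, 1.0, -0.5]
opening: 63.8
grasp_force: 0.0
time: 2.83
eef_pos: [221.7, -530.5, 213.4]
eef_rot: [-0.0, 0.743, 0.669, 0.0]
ft_force: [0.3, 0.1, -0.5]
opening: 31.0
grasp_force: 0.0
time: 3.25
eef_pos: [350.7, -412.3, 213.6]
eef_rot: [0.0, 0.745, 0.667, 0.0]
ft_force: [0.0, 0.1, -0.3]
opening: 0.6
grasp_force: 0.0
time: 3.67
eef_pos: [479.0, -295.0, 213.7]
eef_rot: [0.0, 0.745, 0.667, 0.0]
ft_force: [0.8, -0.7, 0.2]
opening: 0.5
grasp_force: 0.0
tcp b [ -27.6 -328.9] 213.7 tool-move now [125.4 110.9  93.7] after turn [123.9 112.6  93.7] rot [ 0.     0.    -0.013]
```

```bash

python3 -m pendant '[{"slide":[25,22,10],"rot":[0,0,-0.013],"gripper":0},{"slide":[25,22,10],"rot":[0,0,0],"gripper":0},{"slide":[25,22,10],"rot":[0,0,0],"gripper":0},{"slide":[25,22,10],"rot":[0,0,0],"gripper":0},{"slide":[25,22,10],"rot":[0,0,0],"gripper":0}]'
python3 -m pendant '[{"slide":[0,0,30],"rot":[0,0,0],"gripper":0},{"slide":[0,0,30],"rot":[0,0,0],"gripper":0},{"slide":[0,0,30],"rot":[0,0,0],"gripper":0},{"slide":[0,0,20],"rot":[0,0,0],"gripper":0},{"slide":[0,0,0],"rot":[0,0,0],"gripper":0}]'
python3 - <<'E'
from h import *
goto(85,-190,51)
c=cam("top");im=np.array(c["pixels"])[110:230,165:335,::-1];cv2.imwrite("pics/t2.png",cv2.resize(im,None,fx=4.7,fy=4.7,interpolation=3))
E
```

```text
time: 4.08
eef_pos: [600.4, -181.1, 163.1]
eef_rot: [0.0, 0.74, 0.672, 0.0]
ft_force: [-0.1, -0.5, 0.1]
opening: 0.4
grasp_force: 0.0
time: 4.5
eef_pos: [595.0, -180.3, 47.6]
eef_rot: [-0.005, 0.74, 0.673, -0.002]
ft_force: [-1.5, 0.8, -1.3]
opening: 0.6
grasp_force: 0.0
tcp b [  76.9 -203.5] 47.6 tool-move now [13.5  8.1 -3.5] after turn [13.5  8.1 -3.4] rot [-0.011 -0.004  0.001]
```

```bash
python3 - <<'E'
from h import *
c=cam("scene");im=np.array(c["pixels"])[155:285,195:375,::-1];cv2.imwrite("pics/s2.png",cv2.resize(im,None,fx=4.4,fy=4.4,interpolation=3))
E
```

```text
(no output)
```

View pics/s2.png

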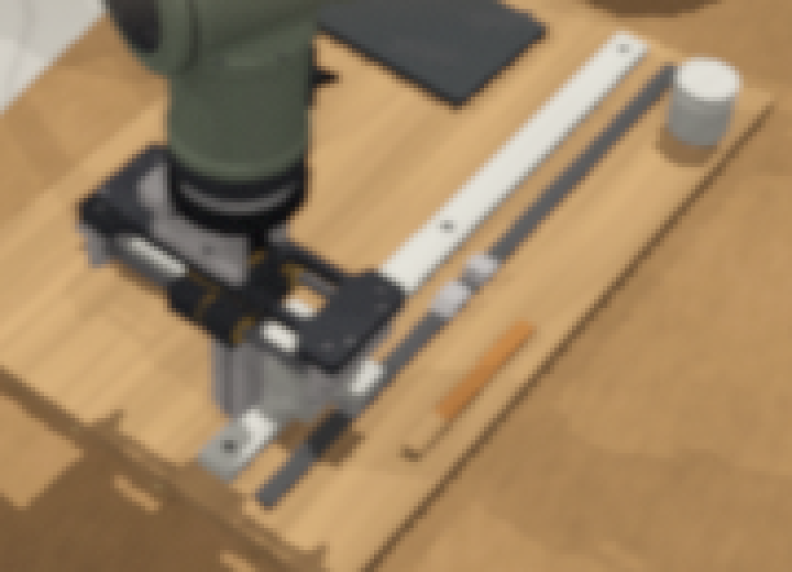

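```bash

python3 -m pendant '[{"slide":[2,4,-2],"rot":[0,0,0],"gripper":0},{"slide":[2,0,0],"rot":[0,0,0],"gripper":0},{"slide":[2,0,0],"rot":[0,0,0],"gripper":0}]'
python3 - <<'E'
from h import *
goto(85,-190,51);print(bot.state()["ft_force"])
E
```

```text
time: 4.85
eef_pos: [606.0, -177.5, 58.2]
eef_rot: [0.002, 0.739, 0.673, 0.001]
ft_force: [-0.2, 0.1, -0.9]
opening: 0.5
grasp_force: 0.0
tcp b [  87.5 -199.8] 58.2 tool-move now [ 9.8 -2.5  7.1] after turn [ 9.8 -2.5  7.2] rot [0.005 0.002 0.002]
[-0.22582387  0.1246712  -0.86006163]
```

```bash

python3 -m pendant '[{"slide":[2,0,3],"rot":[0,0,0],"gripper":0},{"slide":[2,0,2],"rot":[0,0,0],"gripper":0},{"slide":[0,-2,0],"rot":[0,0,0],"gripper":0},{"slide":[0,0,0],"rot":[0,0,0],"gripper":0}]'
python3 - <<'E'
from h import *
goto(85,-190,51);print(bot.state()["ft_force"])
E
```

```text
time: 5.18
eef_pos: [601.6, -172.2, 50.1]
eef_rot: [-0.0, 0.739, 0.674, -0.0]
ft_force: [-0.0, -0.5, 0.4]
opening: 0.7
grasp_force: 0.0
tcp b [  82.6 -194.9] 50.1 tool-move now [ 4.9  2.4 -0.9] after turn [ 4.9  2.4 -0.9] rot [-0.001 -0.     0.003]
[-0.04632    -0.52822131  0.36581418]
```

```bash

python3 -m pendant '[{"slide":[4,1,0],"rot":[0,0,0],"gripper":0},{"slide":[5,1,0],"rot":[0,0,0],"gripper":0},{"slide":[5,0,0],"rot":[0,0,0],"gripper":0},{"slide":[6,0,0],"rot":[0,0,0],"gripper":0},{"slide":[6,0,0],"rot":[0,0,0],"gripper":0}]'
python3 -m pendant '[{"slide":[6,0,0],"rot":[0,0,0],"gripper":0},{"slide":[6,0,0],"rot":[0,0,0],"gripper":0},{"slide":[6,0,0],"rot":[0,0,0],"gripper":0},{"slide":[6,0,0],"rot":[0,0,0],"gripper":0},{"slide":[6,0,0],"rot":[0,0,0],"gripper":0}]'
python3 -m pendant '[{"slide":[6,0,0],"rot":[0,0,0],"gripper":0},{"slide":[6,0,0],"rot":[0,0,0],"gripper":0},{"slide":[4,0,0],"rot":[0,0,0],"gripper":0},{"slide":[3,0,0],"rot":[0,0,0],"gripper":0},{"slide":[1,0,0],"rot":[0,0,0],"gripper":0}]'
python3 - <<'E'
from h import *
goto(85,-59,51);print(bot.state()["ft_force"])
c=cam("scene");im=np.array(c["pixels"])[155:285,195:375,::-1];cv2.imwrite("pics/s3.png",cv2.resize(im,None,fx=4.4,fy=4.4,interpolation=3))
for k in("stop_index","index","stop_face","slate_near"):
  r=imaging.tip_of(k,"scene")[:1]
  for q in r: print(k,q["conf"],tob(at(c,q["pixel"],22)).round(1))
E
```

```text
time: 5.6
eef_pos: [607.0, -146.9, 50.5]
eef_rot: [0.001, 0.739, 0.673, -0.0]
ft_force: [1.2, -3.3, -1.8]
opening: 0.6
grasp_force: 1.2
time: 6.02
eef_pos: [609.8, -116.5, 50.6]
eef_rot: [0.0, 0.739, 0.674, 0.0]
ft_force: [1.8, -2.0, -1.0]
opening: 0.9
grasp_force: 1.2
time: 6.43
eef_pos: [611.4, -96.5, 50.6]
eef_rot: [-0.0, 0.739, 0.674, 0.0]
ft_force: [0.4, -2.3, -0.4]
opening: 0.5
grasp_force: 1.0
tcp b [  85.1 -118.6] 50.6 tool-move now [59.6  0.1 -0.4] after turn [59.6 -0.1 -0.4] rot [ 0.    -0.     0.004]
[ 0.42111996 -2.26240163 -0.42048395]
stop_index 0.63 [114.5 -89.1]
index 0.58 [126.9 -28.5]
stop_face 0.6 [119.3 -78.5]
slate_near 0.65 [-67.3 116.1]
```

View pics/s3.png

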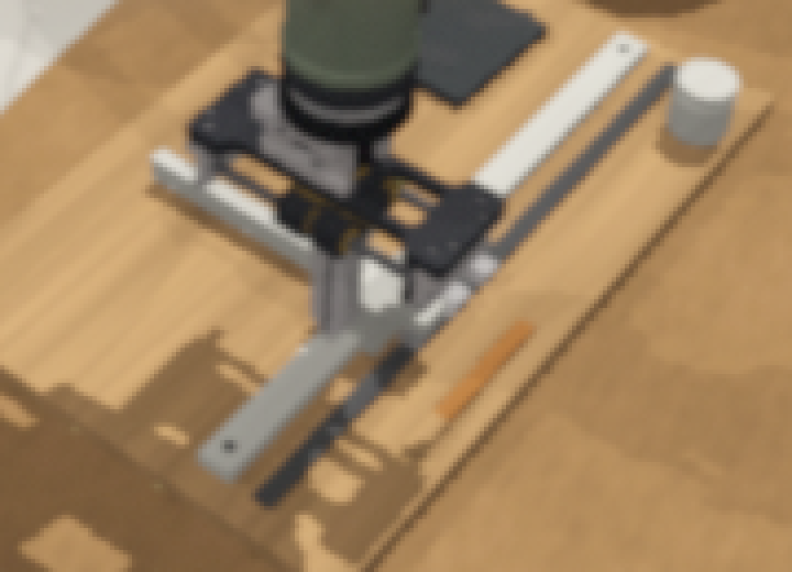

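```bash

python3 -m pendant '[{"slide":[5,0,0],"rot":[0,0,0],"gripper":0},{"slide":[5,0,0],"rot":[0,0,0],"gripper":0},{"slide":[5,0,0],"rot":[0,0,0],"gripper":0},{"slide":[4,0,0],"rot":[0,0,0],"gripper":0}]'
for i in 1 2 3 4 5 6; do python3 -m pendant '[{"slide":[1.5,0,0],"rot":[0,0,0],"gripper":0},{"slide":[1,0,0],"rot":[0,0,0],"gripper":0}]' | grep -E 'pos|force: \['; done
python3 - <<'E'
from h import *
goto(85,-59,51);print(bot.state()["ft_force"])
E
```

```text
time: 7.02
eef_pos: [612.5, -77.7, 50.1]
eef_rot: [-0.0, 0.739, 0.674, -0.0]
ft_force: [-1.3, -2.6, -0.5]
opening: 0.3
grasp_force: 1.1
eef_pos: [612.8, -75.1, 50.1]
ft_force: [-0.2, -1.4, -1.3]
eef_pos: [613.2, -73.1, 50.2]
ft_force: [-1.5, -2.5, -0.7]
eef_pos: [613.7, -70.7, 50.4]
ft_force: [-1.7, -2.3, -0.8]
eef_pos: [614.0, -68.2, 50.4]
ft_force: [-0.2, -1.5, -1.0]
eef_pos: [614.3, -65.7, 50.4]
ft_force: [-0.8, -3.2, -1.0]
eef_pos: [614.4, -64.9, 50.5]
ft_force: [-1.7, -7.5, -1.8]
tcp b [ 85.1 -86.8] 50.5 tool-move now [27.8  0.  -0.6] after turn [27.8 -0.1 -0.5] rot [0.    0.003 0.004]
[-1.70246572 -7.51215521 -1.83912074]
```

```bash

for i in 1 2 3 4 5 6 7 8; do python3 -m pendant '[{"slide":[1,0,0],"rot":[0,0,0],"gripper":0},{"slide":[1,0,0],"rot":[0,0,0],"gripper":0}]' | grep -E 'pos|force: \['; done
python3 - <<'E'
from h import *
goto(85,-59,51);print(bot.state()["ft_force"])
E
```

```text
eef_pos: [614.5, -63.5, 50.5]
ft_force: [-2.4, -8.2, -2.4]
eef_pos: [614.7, -61.7, 50.5]
ft_force: [-2.8, -8.0, -1.9]
eef_pos: [614.9, -59.9, 50.5]
ft_force: [-2.4, -8.7, -2.9]
eef_pos: [615.1, -57.7, 50.5]
ft_force: [-2.0, -7.7, -1.2]
eef_pos: [615.4, -54.3, 50.5]
ft_force: [-1.1, -3.6, -2.2]
eef_pos: [615.7, -51.5, 50.5]
ft_force: [-0.6, -3.0, -1.0]
eef_pos: [615.9, -49.2, 50.5]
ft_force: [-0.0, -3.5, -1.9]
eef_pos: [616.1, -47.2, 50.5]
ft_force: [-0.4, -3.2, -2.5]
tcp b [ 85.1 -69.1] 50.5 tool-move now [10.1 -0.1 -0.5] after turn [10.1 -0.1 -0.5] rot [0.    0.    0.003]
[-0.39881588 -3.20610154 -2.49431601]
```

```bash

for i in 1 2 3 4 5 6 7 ; do python3 -m pendant '[{"slide":[0.5,0,0],"rot":[0,0,0],"gripper":0},{"slide":[0.5,0,0],"rot":[0,0,0],"gripper":0}]' | grep -E 'pos|force: \['; done
```

```text
eef_pos: [616.2, -46.2, 50.5]
ft_force: [0.2, -2.7, -2.7]
eef_pos: [616.2, -45.3, 50.5]
ft_force: [0.3, -3.8, -2.5]
eef_pos: [616.4, -44.4, 50.5]
ft_force: [-0.4, -3.2, -2.4]
eef_pos: [616.5, -43.4, 50.5]
ft_force: [0.6, -3.1, -3.2]
eef_pos: [616.5, -42.4, 50.5]
ft_force: [0.7, -3.2, -3.9]
eef_pos: [616.6, -41.1, 50.6]
ft_force: [0.2, -3.0, -1.1]
eef_pos: [616.7, -39.6, 50.7]
ft_force: [0.3, 0.5, -0.0]
```

```bash

for i in 1 2 3 4 ; do python3 -m pendant '[{"slide":[0.5,0,0],"rot":[0,0,0],"gripper":0},{"slide":[0.5,0,0],"rot":[0,0,0],"gripper":0}]' | grep -E 'pos|force: \['; done
python3 - <<'E'
from h import *
c=cam("scene")
for k in("stop_index","index","stop_face","slate_near"):
  r=imaging.tip_of(k,"scene")[:1]
  for q in r: print(k,q["conf"],tob(at(c,q["pixel"],22)).round(1))
im=np.array(c["pixels"])[155:285,195:375,::-1];cv2.imwrite("pics/s4.png",cv2.resize(im,None,fx=4.4,fy=4.4,interpolation=3))
E
```

```text
eef_pos: [616.9, -38.6, 50.8]
ft_force: [-0.3, 0.8, -0.4]
eef_pos: [616.9, -38.0, 50.6]
ft_force: [0.9, -0.8, -0.2]
eef_pos: [616.9, -37.3, 50.5]
ft_force: [-0.8, -0.1, -0.3]
eef_pos: [616.9, -36.4, 50.4]
ft_force: [0.8, -0.8, -0.4]
stop_index 0.92 [122.4 -20.2]
index 0.5 [126.5 -28.8]
stop_face 0.95 [-49.4  -6.3]
slate_near 0.55 [-55.5 115.7]
```

View pics/s4.png

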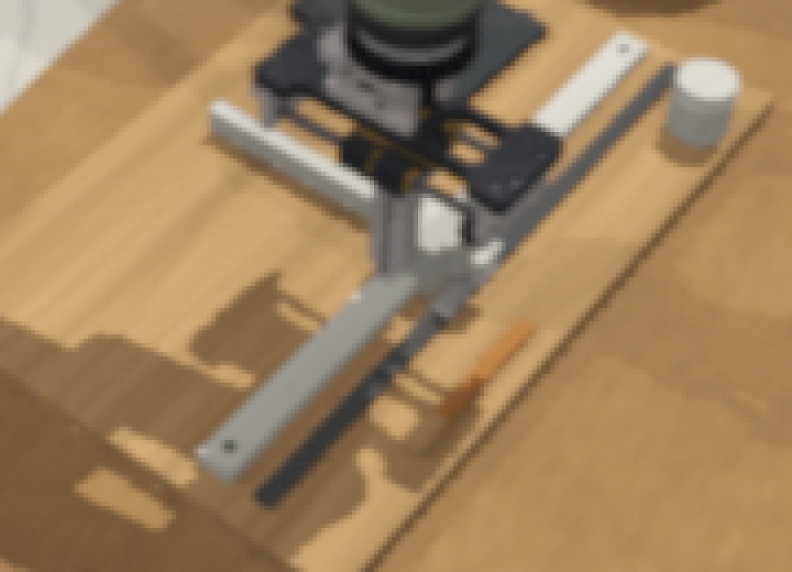

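```bash

for i in 1 2 3 ; do python3 -m pendant '[{"slide":[0.4,0,0],"rot":[0,0,0],"gripper":0},{"slide":[0.4,0,0],"rot":[0,0,0],"gripper":0}]' | grep -E 'pos|force: \['; done
```

```text
eef_pos: [617.0, -36.1, 50.5]
ft_force: [0.1, -2.3, 0.4]
eef_pos: [617.1, -35.4, 50.4]
ft_force: [0.2, -2.4, 0.6]
eef_pos: [617.2, -34.3, 50.4]
ft_force: [-0.7, -1.8, -0.1]
```

```bash

python3 -m pendant '[{"slide":[-5,0,0],"rot":[0,0,0],"gripper":0},{"slide":[-8,0,0],"rot":[0,0,0],"gripper":0},{"slide":[-5,0,-10],"rot":[0,0,0],"gripper":0},{"slide":[0,0,-25],"rot":[0,0,0],"gripper":0},{"slide":[0,0,-30],"rot":[0,0,0],"gripper":0}]'
python3 -m pendant '[{"slide":[0,0,-25],"rot":[0,0,0],"gripper":0},{"slide":[0,0,0],"rot":[0,0,0],"gripper":0},{"slide":[20,-10,0],"rot":[0,0,0],"gripper":0},{"slide":[33,-15,0],"rot":[0,0,0],"gripper":20},{"slide":[33,-15,0],"rot":[0,0,0],"gripper":94}]'
python3 -m pendant '[{"slide":[33,-15,0],"rot":[0,0,0],"gripper":94},{"slide":[33,-15,0],"rot":[0,0,0],"gripper":94},{"slide":[33,-15,0],"rot":[0,0,0],"gripper":94},{"slide":[33,-15,0],"rot":[0,0,0],"gripper":94},{"slide":[33,-15,0],"rot":[0,0,0],"gripper":94}]'
python3 -m pendant '[{"slide":[33,-12,0],"rot":[0,0,0],"gripper":94},{"slide":[25,-8,0],"rot":[0,0,0],"gripper":94},{"slide":[15,-5,0],"rot":[0,0,0],"gripper":94},{"slide":[0,0,0],"rot":[0,0,0],"gripper":94},{"slide":[0,0,0],"rot":[0,0,0],"gripper":94}]'
python3 - <<'E'
from h import *
goto(-57,250,29)
c=cam("scene")
for n in("top","scene"):
  c=cam(n)
  for k,z in(("stop_index",22),("index",22),("stop_face",23),("slate_near",23),("slate_far",23)):
    for q in imaging.tip_of(k,n)[:1]: print(n,k,round(q["conf"],2),tob(at(c,q["pixel"],z)).round(1))
s=cam("scene");im=np.array(s["pixels"])[155:285,195:375,::-1];cv2.imwrite("pics/s5.png",cv2.resize(im,None,fx=4.4,fy=4.4,interpolation=3))
E
```

```text
time: 12.35
eef_pos: [613.4, -52.3, 114.2]
eef_rot: [-0.002, 0.74, 0.673, -0.001]
ft_force: [0.3, -0.2, 0.1]
opening: 0.8
grasp_force: 0.0
time: 12.77
eef_pos: [583.5, 37.0, 140.6]
eef_rot: [0.0, 0.74, 0.672, 0.0]
ft_force: [0.0, 0.1, -0.6]
opening: 10.1
grasp_force: 0.0
time: 13.18
eef_pos: [523.4, 209.8, 140.4]
eef_rot: [-0.0, 0.739, 0.673, 0.0]
ft_force: [1.1, 0.4, 0.3]
opening: 43.4
grasp_force: 0.0
time: 13.6
eef_pos: [505.8, 283.8, 140.2]
eef_rot: [0.0, 0.739, 0.674, -0.0]
ft_force: [-0.3, -0.7, 0.2]
opening: 77.2
grasp_force: 0.0
tcp b [-56.4 249.8] 140.2 tool-move now [  0.2  -0.6 111.2] after turn [  0.2  -0.6 111.2] rot [-0.     0.001  0.005]
top stop_index 0.7 [127.4 -29.5]
top index 0.66 [ 137.1 -446.7]
top stop_face 0.61 [-46.4  -9.6]
top slate_near 0.84 [-65.6 107.2]
top slate_far 0.55 [-54.6 224.2]
scene stop_index 0.65 [125.4 -20.6]
scene index 0.53 [126.3 -29.5]
scene stop_face 0.93 [-41.   -2.5]
scene slate_near 0.9 [-63.6 103.5]
scene slate_far 0.83 [-46.  219.9]
```

View pics/s5.png

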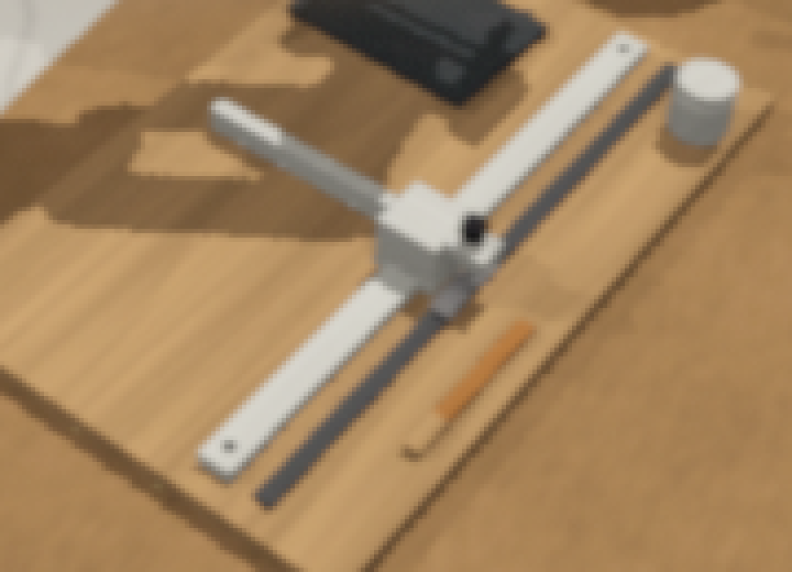

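```bash

python3 -m pendant '[{"slide":[0,0,20],"rot":[0,0,0],"gripper":94},{"slide":[0,0,25],"rot":[0,0,0],"gripper":94},{"slide":[0,0,20],"rot":[0,0,0],"gripper":94},{"slide":[0,0,13],"rot":[0,0,0],"gripper":94},{"slide":[0,0,8],"rot":[0,0,0],"gripper":94}]'
python3 -m pendant '[{"slide":[0,0,6],"rot":[0,0,0],"gripper":94},{"slide":[0,0,5],"rot":[0,0,0],"gripper":94},{"slide":[0,0,4],"rot":[0,0,0],"gripper":94},{"slide":[0,0,0],"rot":[0,0,0],"gripper":94},{"slide":[0,0,0],"rot":[0,0,0],"gripper":94}]'
python3 - <<'E'
from h import *
S=lambda x,y:(195+x/4.4-.4,155+y/4.4-.4)
s=cam("scene")
for n,q,z in(("knob0",S(350,345),80),("knob",S(474,222),80),("arm end",S(217,100),40),("arm end0",S(92,205),40),("blk-far",S(420,183),63),("blkfar0",S(293,302),63)):
  print(n,tob(at(s,q,z)).round(1))
goto(-57,230,29)
E
```

```text
time: 14.72
eef_pos: [504.9, 283.2, 52.4]
eef_rot: [-0.001, 0.739, 0.674, -0.001]
ft_force: [0.5, 0.7, 0.2]
opening: 94.4
grasp_force: 0.0
time: 15.13
eef_pos: [506.7, 283.9, 40.0]
eef_rot: [0.0, 0.739, 0.673, 0.001]
ft_force: [0.2, -0.4, 0.6]
opening: 93.6
grasp_force: 0.0
knob0 [ 118.7 -151.5]
knob [120.6 -25.4]
arm end [-100.1   -5.7]
arm end0 [ -99.9 -134. ]
blk-far [66.8 -3.9]
blkfar0 [  64.5 -134.3]
tcp b [-55.4 250. ] 40.2 tool-move now [-20.1  -1.7  11.2] after turn [-20.   -1.6  11.2] rot [ 0.001 -0.001  0.003]
```

```bash

python3 -m pendant '[{"slide":[0,-1,4],"rot":[0,0,0],"gripper":94},{"slide":[0,0,4],"rot":[0,0,0],"gripper":94},{"slide":[0,0,2.5],"rot":[0,0,0],"gripper":94},{"slide":[0,0,0],"rot":[0,0,0],"gripper":94},{"slide":[0,0,0],"rot":[0,0,0],"gripper":94}]'
python3 -m pendant '[{"slide":[-3,0,0],"rot":[0,0,0],"gripper":94},{"slide":[-4,0,0],"rot":[0,0,0],"gripper":94},{"slide":[-4,0,0],"rot":[0,0,0],"gripper":94},{"slide":[-4,0,0],"rot":[0,0,0],"gripper":94},{"slide":[-4,0,0],"rot":[0,0,0],"gripper":94}]'
python3 -m pendant '[{"slide":[-4,0,0],"rot":[0,0,0],"gripper":94},{"slide":[-4,0,0],"rot":[0,0,0],"gripper":94},{"slide":[-4,0,0],"rot":[0,0,0],"gripper":94},{"slide":[-4,0,0],"rot":[0,0,0],"gripper":94},{"slide":[-4,0,0],"rot":[0,0,0],"gripper":94}]'
python3 - <<'E'
from h import *
goto(-57,112,29);print(bot.state()["ft_force"],bot.state()["moment"])
E
```

```text
time: 15.6
eef_pos: [504.9, 283.6, 28.6]
eef_rot: [-0.0, 0.739, 0.673, -0.0]
ft_force: [0.6, -0.6, 1.0]
opening: 94.1
grasp_force: 0.0
time: 16.02
eef_pos: [503.2, 264.8, 29.0]
eef_rot: [-0.001, 0.74, 0.673, 0.0]
ft_force: [-0.4, 2.1, 0.6]
opening: 93.8
grasp_force: 1.0
time: 16.43
eef_pos: [501.8, 244.6, 29.1]
eef_rot: [0.0, 0.739, 0.673, 0.0]
ft_force: [-0.2, 1.5, -0.3]
opening: 93.8
grasp_force: 1.1
tcp b [-56.7 210.5] 29.1 tool-move now [-98.5  -0.6   0. ] after turn [-98.5  -0.3   0.1] rot [ 0.    -0.     0.003]
[-0.19910371  1.53322601 -0.3027976 ] [ 0.39841126 -0.00128911 -0.05296841]
```

```bash

for i in 1 2 3; do python3 -m pendant '[{"slide":[-6,0,0],"rot":[0,0,0],"gripper":94},{"slide":[-6,0,0],"rot":[0,0,0],"gripper":94},{"slide":[-6,0,0],"rot":[0,0,0],"gripper":94},{"slide":[-5,0,0],"rot":[0,0,0],"gripper":94},{"slide":[-5,0,0],"rot":[0,0,0],"gripper":94}]' | grep -E "pos|force:"; done
python3 - <<'E'
from h import *
goto(-57,112,29);print(bot.state()["ft_force"],bot.state()["moment"])
c=cam("scene")
for k,z in(("stop_index",22),("stop_face",23),("slate_near",23),("slate_far",23)):
    for q in imaging.tip_of(k,"scene")[:1]: print(k,round(q["conf"],2),tob(at(c,q["pixel"],z)).round(1))
E
```

```text
eef_pos: [499.0, 216.5, 29.1]
ft_force: [1.2, 3.5, 0.9]
grasp_force: 1.3
eef_pos: [496.4, 188.7, 29.1]
ft_force: [0.8, 2.5, 0.7]
grasp_force: 1.5
eef_pos: [493.8, 160.8, 29.1]
ft_force: [0.4, 3.7, 1.4]
grasp_force: 1.6
tcp b [-56.5 126.2] 29.1 tool-move now [-14.2  -0.5   0.1] after turn [-14.2  -0.5   0.1] rot [ 0.    -0.     0.003]
[0.43575743 3.74989718 1.38651395] [ 0.60145295 -0.13968019  0.02987345]
stop_index 0.91 [125.3  -8.7]
stop_face 0.72 [-50.2   4.5]
slate_near 0.7 [-56.5   7.2]
slate_far 0.67 [-44.6 109.6]
```

```bash

python3 -m pendant '[{"slide":[-2,0,0],"rot":[0,0,0],"gripper":94},{"slide":[-2,0,0],"rot":[0,0,0],"gripper":94},{"slide":[-2,0,0],"rot":[0,0,0],"gripper":94},{"slide":[-1,0,0],"rot":[0,0,0],"gripper":94}]' | grep -E "pos|force:"
for i in 1 2 3 4; do python3 -m pendant '[{"slide":[-0.5,0,0],"rot":[0,0,0],"gripper":94},{"slide":[-0.5,0,0],"rot":[0,0,0],"gripper":94}]' | grep -E "pos|force: \["; done
```

```text
eef_pos: [492.8, 154.2, 28.7]
ft_force: [-0.0, 0.9, -2.0]
grasp_force: 0.9
eef_pos: [492.8, 153.3, 28.8]
ft_force: [0.8, 1.5, -0.5]
eef_pos: [492.8, 152.3, 28.9]
ft_force: [0.3, 2.4, -1.5]
eef_pos: [492.9, 151.7, 29.0]
ft_force: [-0.7, 4.0, -2.3]
eef_pos: [492.8, 150.6, 28.9]
ft_force: [-0.3, 3.4, -1.9]
```

```bash
python3 - <<'E'
from h import *
s=cam("scene");im=np.array(s["pixels"])[155:255,215:335,::-1];cv2.imwrite("pics/s6.png",cv2.resize(im,None,fx=6,fy=6,interpolation=3))
goto(-57,112,29)
E
```

```text
tcp b [-56.6 115.8] 28.9 tool-move now [-3.8 -0.4 -0.1] after turn [-3.8 -0.4 -0.1] rot [ 0.    -0.     0.003]
```

View pics/s6.png

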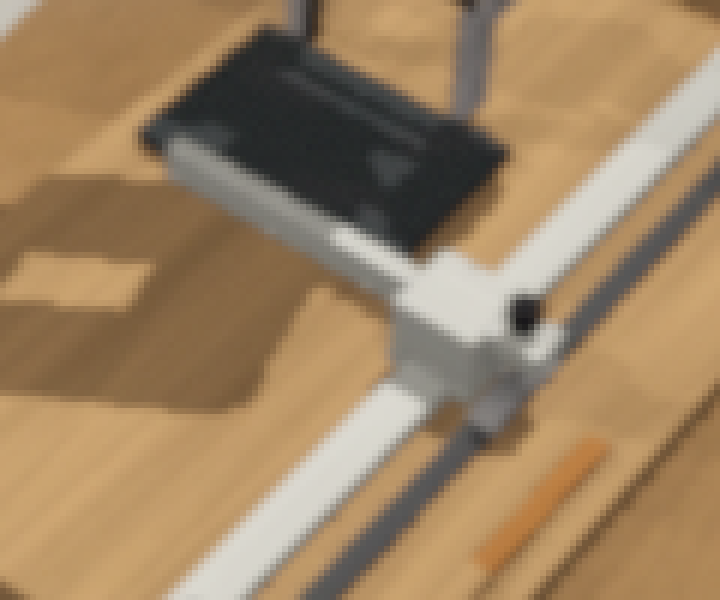

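```bash

for i in 1 2 3 4 5; do python3 -m pendant '[{"slide":[-0.5,0,0],"rot":[0,0,0],"gripper":94},{"slide":[-0.5,0,0],"rot":[0,0,0],"gripper":94}]' | grep -E "pos|force: \["; done; python3 -c "
from h import *
goto(-57,112,29);print(bot.state()['moment'])"
```

```text
eef_pos: [492.7, 149.4, 29.0]
ft_force: [-1.0, 3.6, -2.5]
eef_pos: [492.7, 148.8, 29.0]
ft_force: [0.8, 6.1, -1.7]
eef_pos: [492.8, 148.5, 29.1]
ft_force: [0.3, 9.2, -2.0]
eef_pos: [492.9, 148.3, 29.3]
ft_force: [0.8, 9.8, -2.4]
eef_pos: [492.9, 148.2, 29.4]
ft_force: [1.4, 13.4, -2.5]
tcp b [-56.2 113.6] 29.4 tool-move now [-1.6 -0.8  0.4] after turn [-1.6 -0.8  0.4] rot [ 0.001 -0.006  0.001]
[ 2.52752204 -0.09716691 -0.27643254]
```

```bash

python3 -m pendant '[{"slide":[2,0,0],"rot":[0,0,0],"gripper":94},{"slide":[5,0,0],"rot":[0,0,0],"gripper":94},{"slide":[6,4,0],"rot":[0,0,0],"gripper":0},{"slide":[4,5,0],"rot":[0,0,0],"gripper":0},{"slide":[0,5,0],"rot":[0,0,0],"gripper":0}]'  | grep -E "pos|force: \["
for i in 1 2; do python3 -m pendant '[{"slide":[0,2,0],"rot":[0,0,0],"gripper":0},{"slide":[0,0,0],"rot":[0,0,0],"gripper":0},{"slide":[0,0,0],"rot":[0,0,0],"gripper":0},{"slide":[0,0,0],"rot":[0,0,0],"gripper":0},{"slide":[0,0,0],"rot":[0,0,0],"gripper":0}]'  | grep -E "pos|open|force: \["; done
python3 -c "
from h import *
goto(-38,114,29);print(bot.state()['ft_force'])
for n in('top','scene'):
  c=cam(n)
  for k,z in(('stop_index',22),('index',22),('stop_face',23),('slate_near',23)):
    for q in imaging.tip_of(k,n)[:1]: print(n,k,round(q['conf'],2),tob(at(c,q['pixel'],z)).round(1))
"
```

```text
eef_pos: [508.8, 161.2, 29.2]
ft_force: [0.2, -0.8, 0.5]
eef_pos: [509.5, 160.5, 28.8]
ft_force: [-0.1, 0.3, -0.2]
opening: 44.2
eef_pos: [511.7, 160.6, 29.0]
ft_force: [1.0, 0.3, 0.3]
opening: 11.0
tcp b [-38.7 127.8] 29.0 tool-move now [-13.8   0.6  -0. ] after turn [-13.8   0.7  -0. ] rot [-0.     0.     0.003]
[0.98717069 0.30996372 0.25091643]
top index 0.64 [ 98.5 -46.2]
top stop_face 0.59 [-42.2  -5.3]
top slate_near 0.76 [-50.5 -15.1]
scene stop_index 0.75 [134.1 -29.8]
scene index 0.46 [129.6 -25.4]
scene stop_face 0.87 [-45.8  -2.6]
scene slate_near 0.75 [-53.  -10.5]
```

```bash

python3 -m pendant '[{"slide":[-3,0,0],"rot":[0,0,0],"gripper":0},{"slide":[-3,0,0],"rot":[0,0,0],"gripper":0},{"slide":[-3,0,0],"rot":[0,0,0],"gripper":0},{"slide":[-2,0,0],"rot":[0,0,0],"gripper":0},{"slide":[-0.5,0,0],"rot":[0,0,0],"gripper":0}]'  | grep -E "pos|open|force: \["
for i in 1 2 3 4 5; do python3 -m pendant '[{"slide":[-0.5,0,0],"rot":[0,0,0],"gripper":0},{"slide":[-0.5,0,0],"rot":[0,0,0],"gripper":0}]' | grep -E "pos|force: \["; done
```

```text
eef_pos: [510.7, 148.6, 28.9]
ft_force: [0.1, 0.2, -0.6]
opening: 0.4
eef_pos: [510.7, 148.0, 29.0]
ft_force: [0.7, -0.1, 0.5]
eef_pos: [510.6, 147.2, 29.0]
ft_force: [0.1, 0.2, 0.2]
eef_pos: [510.5, 146.9, 29.0]
ft_force: [0.2, 3.4, -0.6]
eef_pos: [510.6, 146.8, 29.0]
ft_force: [0.5, 7.0, -1.8]
eef_pos: [510.6, 146.7, 29.1]
ft_force: [0.3, 10.0, -1.4]
```

```bash

python3 -m pendant '[{"slide":[2,0,0],"rot":[0,0,0],"gripper":0},{"slide":[5,0,0],"rot":[0,0,0],"gripper":0},{"slide":[10,0,0],"rot":[0,0,0],"gripper":0},{"slide":[10,0,-10],"rot":[0,0,0],"gripper":0},{"slide":[5,0,-25],"rot":[0,0,0],"gripper":0}]'  | grep -E "pos|force: \["
python3 -m pendant '[{"slide":[0,0,-30],"rot":[0,0,0],"gripper":0},{"slide":[20,-20,-20],"rot":[0,0,0],"gripper":0},{"slide":[25,-25,-10],"rot":[0,0,0],"gripper":0},{"slide":[25,-25,0],"rot":[0,0,0],"gripper":0},{"slide":[20,-20,0],"rot":[0,0,0],"gripper":0}]'  | grep -E "pos|force: \["
python3 -m pendant '[{"slide":[0,0,0],"rot":[0,0,0],"gripper":0},{"slide":[0,0,0],"rot":[0,0,0],"gripper":0}]' | grep time
python3 - <<'E'
from h import *
s=cam("scene");im=np.array(s["pixels"])[155:255,215:335,::-1];a=cv2.resize(im,None,fx=6,fy=6,interpolation=3)
c=cam("top");b=cv2.resize(np.array(c["pixels"])[120:220,200:320,::-1],None,fx=5,fy=5,interpolation=3)
cv2.imwrite("pics/s7.png",a);cv2.imwrite("pics/t7.png",b)
E
```

```text
eef_pos: [510.0, 176.6, 61.4]
ft_force: [-0.4, 0.4, -0.3]
eef_pos: [431.6, 276.3, 126.3]
ft_force: [0.2, 0.4, -0.3]
time: 23.82
```

View pics/s7.png

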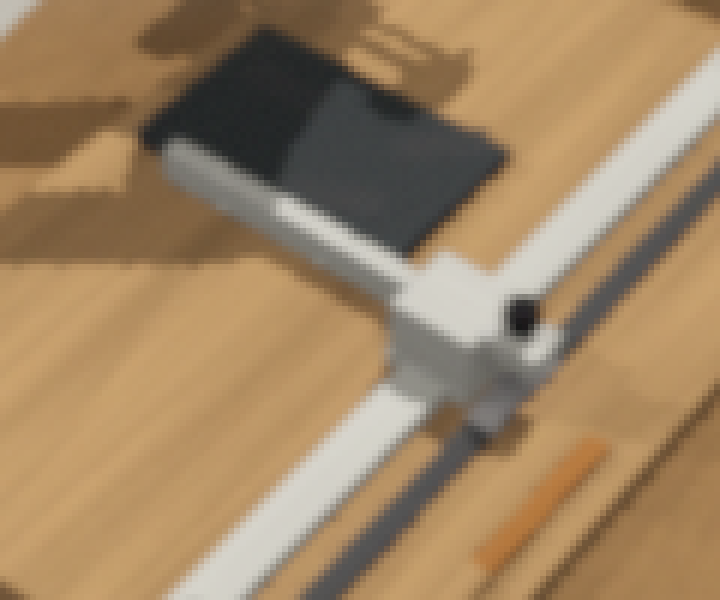

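View pics/t7.png

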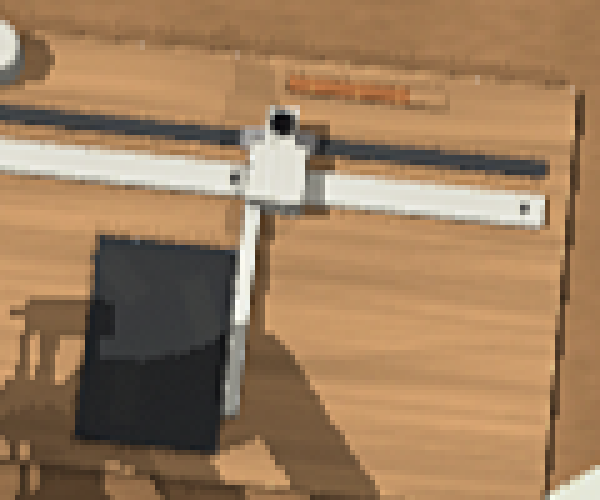

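```bash
python3 -c "
from bench import bot
print(bot.job_done())"
```

```text
the job is handed in; nothing more can be done
None
```

I handed the job in at about 24 s. The push-force drop and the last pictures put the plunger in its notch, and the slate stalled firmly with its long edge flush on the stop's arm. The grader returned no verdict.

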